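# Couple the grommet press handle to its ram with the clevis pin

### The job

The handle of the lever press is uncoupled from its ram. Bring the handle down until the slots in its fork line up with the hole in the ram's eye, put the stout hexagon-headed clevis pin through fork, eye and fork (from either side), and push it fully home so its head bears on the fork. Leave the slim pin and everything else on the counter where they lie.

Things in the scene. Friction and masses are not known exactly. Their poses are not given: they have to be found in the camera images.
- press: Cast-iron lever press, bolted down. Origin: centre of the foot's underside (270 x 130 x 22 mm). Own -x is its front, where the handle points; y is the pin direction. Handle pivot: along y at x 60, z 215 mm. Vertical ram axis: x -35, y 0. Ram guide (radius 30) and overarm (44 wide) behind it top out at z 166; the pivot boss between the fork cheeks at z 236.
- pivot (a point): Centre of the handle's pivot (bolt along y; its heads stand 9 mm out of the fork's sides). It does not move. A spring balances the handle and the stiff pivot (about 0.55 N m) holds it where it is left: 2 to 3 N at the grip move it. It swings from 37 degrees above level to 17 below.
- grip_mid (a point): Middle of the handle's wooden grip (29 to 33 mm thick, 120 mm long), 250 mm from the pivot. Axes: -x runs from the pivot out along the handle, y parallel to the pivot. At the start the handle is raised 17 to 29 degrees; when slots and eye line up it is within 10 degrees of level.
- fork_slots (a point): Middle of the fork: on the handle's centre line, 95.7 mm from the pivot, midway between its two cheeks, on the line through their slots. Axes as for grip_mid. Cheeks: 14 mm thick, 40 mm deep, inner faces at y -15 and 15, outer (flat, clear) faces at y -29 and 29, ending 130 mm from the pivot. Slots: 22.5 mm along the handle, 19 mm across.
- eye_hole (a point): Centre of the round hole (18.5 mm, 24 mm through along y) in the ram's eye, a block 38 mm wide and 44 tall that comes between the cheeks. Height 201 to 229 mm, held by friction (14 N). The ram stands turned up to 5 degrees about the vertical, its y off the press's y; it turns easily, so the pin brings it true. Lined up: fork_slots at the same height.
- pin: Stout steel clevis pin, about 160 g: shank 16 mm thick, 80 mm long, its last 6 mm tapering to 9 mm; hexagon head 24 mm across flats, 28 across corners, 10 thick. Origin on the axis under the head, +x along the shank to the nose (head: x -10 to 0). It lies on head and nose, so it slopes about 3 degrees nose down: level it before inserting.
- pin_middle (a point): Point on the pin's axis 29 mm from the underside of the head. When the pin is fully home, its head against the fork (58 mm over the cheeks), this point is at the eye's centre, from either side. Let go of part way in, the pin drops at the head by 4 to 5 degrees and then jams if pushed as it hangs: held level (say by the head) it slides home with under 15 N.
- slim_pin: A similar but slimmer pin, not for this press: shank 10 mm in diameter, 80 mm long, hexagon head 18 mm across flats, 8 thick. Origin and axes like pin. Leave it. The two pins lie one on each side of the press, either way round.
- deck_plate: Round brass deck plate, 130 mm in diameter, 10 mm thick; origin under its centre. Bystander.
- lens: Green-glass anchor light lens, ribbed cylinder 90 mm in diameter, 96 mm tall, upright; origin under its centre. Bystander.
- mallet: Wooden mallet lying down, head 52 mm thick and 95 mm long, handle 220 mm to its -x; origin under the head. Bystander.
- socket0: Bronze rowlock socket standing on its 82 x 36 x 6 mm flange (long side along x), tube 31 mm wide up to 55 mm; origin under its centre. Bystander.
- socket1: Bronze rowlock socket standing on its 82 x 36 x 6 mm flange (long side along x), tube 31 mm wide up to 55 mm; origin under its centre. Bystander.
- socket2: Bronze rowlock socket standing on its 82 x 36 x 6 mm flange (long side along x), tube 31 mm wide up to 55 mm; origin under its centre. Bystander.
Not all that is in view belongs to the job. What is shaped like the pin but blue or pink is not meant.

How it is judged:
By the outcome, as a careful person would: the job done as asked, in the order asked, and still so for the second after the job is handed in, with the robot touching nothing.
It also fails if it takes over 72 s, if anything falls off the work surface, if the arm or the gripper's body presses on something with over 40 N, if the wrist force passes 120 N, or if a joint passes its speed limit or range.

### The arm

A 6-joint arm with a two-finger parallel gripper is mounted at the origin on the work surface. World frame = base frame: x ahead of the robot, y to its left, z up, the work surface at z = 0. Lengths are in m, angles in rad, forces in N, time in s.
With the tool pointing down it reaches from about 0.275 to 0.825 m from the base axis. Payload 5.2 kg.
Tool frame: the origin (TCP) lies at the very end of the fingers, on their centre line; the grasp point (between the pads) lies 19 mm behind it; z points along the fingers, y is the line along which they close (so a half turn about z gives the same grasp; the last joint's range is limited). The gripper opens to 93 mm and grips with 3 to 60 N. Pads are 15 mm wide; open, the fingers measure 128 mm over their backs; the gripper's body (75 mm by 188 mm) begins 65 mm behind the grasp point.
Start: joints at [-1.476, 0.259, 1.535, -0, 1.348, -0.203], TCP at [0.161, -0.526, 0.219] pointing down, gripper open.
Joint ranges: [-3.14, 3.14], [-0.91, 2.08], [0.19, 2.58], [-1.22, 4.36], [0.22, 2.71], [-3.12, 3.12]. Speed limits (rad/s): [2.57, 2.57, 3.14, 3.14, 3.14, 3.14].

### API

Orientations are given as a unit quaternion [x, y, z, w].
In Python, from rig import readout, camera, camera_params, workorder, look_for, cut_out, tip_of gives the robot as it stands.
- The arm moves only by the shell command python3 -m handwheel 'ROWS' [OPENING]. ROWS is a JSON object of lists of equal length, an entry for each row: "xyz": the shift along the tool's x, y, z in m, a list of three; "roll": the turn about the tool's z in degrees. In form: {"xyz": [[x, y, z], ...], "roll": [roll, ...]}. A call has 1 to 5 rows; each row shifts and turns the commanded pose from where the row before left it, along the tool's axes as they then stand; what a row does not reach is not made up. A row lasts 1/10 s, in which the tool goes at most 50 mm and 8.59 degrees, less where a joint would pass 70% of its speed; a pose out of reach is approached as far as the arm can. A call with a gripper value outside its range is refused whole. OPENING is the opening, from 0 (shut) to 1 (fully open), set as the call begins (- or left out, the last holds). The fingers move at their own pace and stop on an object; the grip force is fixed at half the most. Time passes only in rows, so rows that do not move let the fingers close. It gives the time, the measured TCP pose, the force, the opening and the grip force at its end, in the units of the state.
- readout.read_state(): the state, without advancing time (a new reading comes with each control period).
- camera(name): name is "scene" or "top" or "wrist"; returns the picture (400x640x3 uint8, red, green, blue); there is no depth.
- camera_params(name): a dict with "intrinsics" (3x3 intrinsics, pixels), "distortion" ([k1, k2, p1, p2, k3] as OpenCV has them; the pictures are not rectified), "position" and "attitude" of the camera in the world. Camera axes: x right, y down, z forward; pixel columns grow to the right and rows downward; lengths in m; the calibration is good to about 2 mm. A picture is of the moment at which its call begins: read the wrist's pose just before it. camera_params takes no time and is no camera call; for the wrist camera it gives the pose at the moment of the call.
- workorder.job_done(): hands the job in; it is judged then, once.
Trained networks look in the newest picture that a camera, given by its name, has taken for a name from the list of things; names that differ only in an ending like _2 or _b are one class to them, and where a whole thing is asked for, a point or a joint stands for the part that bears it (a point fixed in the world has none). Each returns a list of dicts, best first, with "p" (0 to 1); they miss things now and then, are a little off and sometimes report something else, mostly with a low value. They report only what shows in the picture. A call takes as long as a camera call. They do not tell look-alikes from the thing itself.
- look_for(camera, thing): "at" ([column, row] in pixels, amid what is visible of it).
- cut_out(camera, thing): "pixels" (400x640 bool, what is visible of it) and "at" ([column, row] in pixels, amid what is visible of it).
- tip_of(camera, thing): "at" ([column, row] in pixels: a listed point, or the origin of a listed thing).
The state is a dict: "clock": time; "joints": joint angles; "qd": joint speeds; "tau": joint torques, N m; "tool_pos": TCP position; "ee_rot": TCP orientation; "wrist_force": force on the tool from outside, world axes, zero at the start; "ft_torque": the same for the moment, N m; "opening": finger opening in m; "finger_force": force on a finger pad.
Only numpy, scipy, OpenCV 4.12 (cv2) and the standard library are available. Lean on these libraries where they do the work, as an engineer would, in place of code of your own. Each camera call takes 0.05 s, during which the arm holds its last target. There are 200 camera calls.

## Working session

There is one attempt and no reset: what is moved stays moved. The work goes in short steps, Python scripts to look and compute and a shell command to move; the robot and the scene stay as the last step left them, time stands still between calls to the robot, and variables do not carry over. Pictures are saved under pics/ and viewed, at most 10 in all, crops included, and the job is handed in when it is done.

```bash
ls; mkdir -p pics; cat > h.py <<'E'
import numpy as np, cv2
from scipy.spatial.transform import Rotation as R
from rig import readout, camera, camera_params, workorder, look_for, cut_out, tip_of
def ray(n,px,cp=None):
    c=cp or camera_params(n)
    K=np.array(c["intrinsics"]);d=np.array(c["distortion"])
    u=cv2.undistortPoints(np.array([[px]],float),K,d)[0,0]
    A=np.array(c["attitude"],float)
    M=A if A.shape==(3,3) else R.from_quat(A).as_matrix()
    v=M@np.array([u[0],u[1],1.]);return np.array(c["position"],float),v/np.linalg.norm(v)
def atz(n,px,z,cp=None):
    o,v=ray(n,px,cp);return o+v*(z-o[2])/v[2]
def tri(rs):
    A=sum(np.eye(3)-np.outer(v,v) for o,v in rs);b=sum((np.eye(3)-np.outer(v,v))@o for o,v in rs)
    p=np.linalg.solve(A,b);return p,[np.linalg.norm(np.cross(p-o,v)) for o,v in rs]
def save(n,f):
    im=camera(n);cv2.imwrite("pics/"+f,im[:,:,::-1]);return im
np.set_printoptions(precision=4,suppress=True)
E
python3 - <<'E'
from h import *
for n in("scene","top"):
    save(n,n+"0.png");c=camera_params(n);print(n,c["position"],c["attitude"])
    for t in("press","pivot","grip_mid","fork_slots","eye_hole","pin","pin_middle","slim_pin"):
        print(t,[(np.round(r["at"],1).tolist(),round(r["p"],2)) for r in tip_of(n,t)][:3])
print(readout.read_state())
E
```

```text
pics
scene [ 1.0472 -0.7388  0.8993] [ 0.8684  0.247  -0.1162 -0.414 ]
press [([342.1, 224.0], 0.67), ([399.2, 155.9], 0.31)]
pivot [([354.2, 157.0], 0.91)]
grip_mid [([303.6, 177.7], 0.87)]
fork_slots [([335.6, 161.3], 0.88)]
eye_hole [([336.4, 175.2], 0.56)]
pin [([243.2, 332.7], 0.81), ([166.6, 315.8], 0.71), ([190.1, 276.9], 0.65)]
pin_middle [([245.2, 285.1], 0.79), ([183.4, 282.4], 0.77), ([250.1, 337.2], 0.73)]
slim_pin []
top [0.442  0.0314 1.6111] [ 0.7149 -0.6976  0.0269 -0.0382]
press [([317.1, 206.7], 0.69)]
pivot [([298.7, 203.3], 0.58)]
grip_mid [([366.4, 203.0], 0.97)]
fork_slots [([324.2, 202.6], 0.73)]
eye_hole [([324.5, 205.1], 0.63)]
pin [([429.3, 211.4], 0.65), ([448.6, 257.9], 0.59), ([416.7, 267.9], 0.5)]
pin_middle [([430.9, 242.7], 0.65), ([420.2, 273.3], 0.57), ([398.0, 233.4], 0.51)]
slim_pin [([252.6, 227.4], 0.4)]
{'clock': 0.9, 'joints': array([-1.4758,  0.2586,  1.535 ,  0.    ,  1.348 , -0.2028]), 'qd': array([-0.0014,  0.0025, -0.0007,  0.0005,  0.0008,  0.0015]), 'tau': array([  0.0018, -43.7181, -28.4309,   0.0717,   0.0311,  -0.    ]), 'tool_pos': array([ 0.1614, -0.5258,  0.2187]), 'ee_rot': array([ 0.9889,  0.1484,  0.    , -0.    ]), 'wrist_force': array([ 0.9885, -0.2141, -0.1001]), 'ft_torque': array([ 0.0118,  0.0264, -0.0084]), 'finger_force': 0.0, 'opening': 0.09344452640441506}
```

```bash
python3 - <<'E'
import cv2,numpy as np
a=cv2.imread("pics/scene0.png");b=cv2.imread("pics/top0.png")
cv2.imwrite("pics/s.png",cv2.resize(a[100:400,100:500],(800,600),interpolation=cv2.INTER_CUBIC))
cv2.imwrite("pics/t.png",cv2.resize(b[120:345,200:500],(800,600),interpolation=cv2.INTER_CUBIC))
E
```

```text
(no output)
```

View pics/s.png

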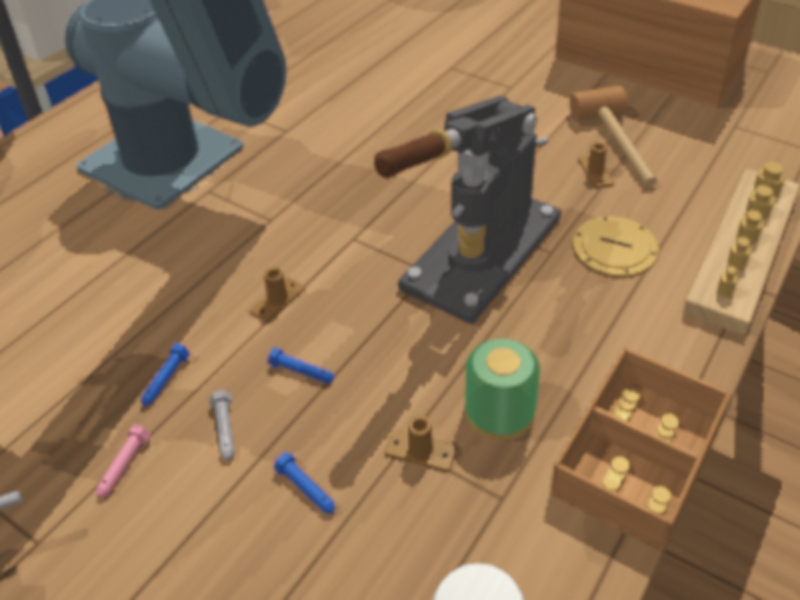

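View pics/t.png

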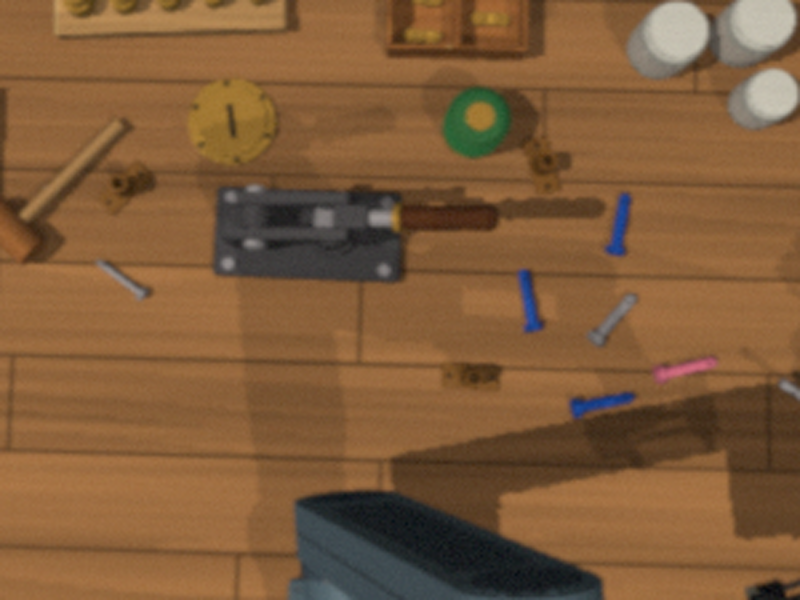

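Stout grey pin: scene full-pixel ~(211,312), top ~(430,240), with its head toward the robot and left, nose at +x/-y. Slim pin: top ~(246,224), beyond the press. The press handle points along world -y, so the pin goes in along x. Next I compute positions.

```bash
python3 - <<'E'
from h import *
S={"pivot":(354.2,157),"grip_mid":(303.6,177.7),"fork_slots":(335.6,161.3),"eye_hole":(336.4,175.2)}
T={"pivot":(298.7,203.3),"grip_mid":(366.4,203),"fork_slots":(324.2,202.6),"eye_hole":(324.5,205.1)}
for k in S: p,e=tri([ray("scene",S[k]),ray("top",T[k])]);print(k,p,np.array(e))
for n,a in(("scene",(211,312)),("top",(430,240))):
    camera(n)
    for t in("pin","pin_middle"):
        for r in tip_of(n,t):
            if np.hypot(*(np.array(r["at"])-a))<25: print(n,t,r["at"],r["p"],atz(n,r["at"],.012))
    for r in cut_out(n,"pin"):
        if np.hypot(*(np.array(r["at"])-a))<15:
            ys,xs=np.nonzero(r["pixels"]);P=np.array([atz(n,(x,y),.011)[:2] for x,y in zip(xs,ys)])
            c=P.mean(0);w,V=np.linalg.eigh(np.cov(P.T));d=(P-c)@V[:,1];w_=(P-c)@V[:,0]
            print(n,"mask",len(xs),c,"dir",V[:,1],"len",np.ptp(d),"wid",np.ptp(w_),r["p"])
    for r in cut_out(n,"press")[:1]:
        ys,xs=np.nonzero(r["pixels"]);print("press px",xs.min(),xs.max(),ys.min(),ys.max())
print("foot corners top", [atz("top",(200+x*.375,120+y*.375),.022)[:2] for x,y in((232,197),(228,264),(384,270),(400,280),(215,275),(217,187))])
c=camera_params("wrist");print(c["position"],R.from_quat(c["attitude"]).as_matrix());print(readout.read_state()["clock"])
E
```

```text
pivot [0.5922 0.1387 0.2214] [0.0082 0.0082]
grip_mid [ 0.585  -0.0863  0.2924] [0.0013 0.0013]
fork_slots [0.5889 0.0501 0.2589] [0.0038 0.0038]
eye_hole [0.588  0.0512 0.2125] [0.007 0.007]
scene pin [210.9, 301.3] 0.5 [ 0.461  -0.3311  0.012 ]
scene pin_middle [213.8, 312.9] 0.79 [ 0.491 -0.353  0.012]
scene mask 256 [ 0.4801 -0.3502] dir [-0.7551  0.6556] len 0.10130679260582633 wid 0.025252193820723787 0.78
press px 287 380 148 261
top pin [423.4, 247.4] 0.67 [ 0.4486 -0.3327  0.012 ]
top pin_middle [426.1, 243.1] 0.42 [ 0.4652 -0.3429  0.012 ]
top mask 112 [ 0.4786 -0.3529] dir [-0.7645  0.6447] len 0.08846107519686507 wid 0.022090085928262573 0.59
press px 421 437 230 248
foot corners top [array([0.6414, 0.1954]), array([0.544, 0.198]), array([ 0.5408, -0.0267]), array([ 0.527, -0.05 ]), array([0.5277, 0.2162]), array([0.6555, 0.2177])]
[ 0.2246 -0.5071  0.3846] [[ 0.2914 -0.928  -0.2321]
 [-0.9566 -0.2827 -0.0707]
 [ 0.      0.2426 -0.9701]]
1.4
```

```bash
r='{"xyz":[[0.036,-0.0195,-0.0095],[0.036,-0.0195,-0.0095],[0.036,-0.0195,-0.0095],[0.036,-0.0195,-0.0095],[0.036,-0.0195,-0.0095]],"roll":[0,0,0,0,0]}'; unset r
python3 -m handwheel '{"xyz":[[0.036,-0.0195,-0.0095],[0.036,-0.0195,-0.0095],[0.036,-0.0195,-0.0095],[0.036,-0.0195,-0.0095],[0.036,-0.0195,-0.0095]],"roll":[0,0,0,0,0]}' 0
python3 -m handwheel '{"xyz":[[0.036,-0.0195,-0.0095],[0.036,-0.0195,-0.0095],[0.036,-0.0195,-0.0095],[0.036,-0.0195,-0.0095],[0.036,-0.0195,-0.0095]],"roll":[0,0,0,0,0]}'
python3 -m handwheel '{"xyz":[[0.036,-0.0195,-0.0095],[0.036,-0.0195,-0.0095],[0.036,-0.0195,-0.0095],[0.036,-0.0195,-0.0095],[0.036,-0.0195,-0.0095]],"roll":[0,0,0,0,0]}'
python3 - <<'E'
from h import *
def atx(n,px,x):
    o,v=ray(n,px);return o+v*(x-o[0])/v[0]
for k,p in {"pivot":(354.2,157),"grip":(303.6,177.7),"fork":(335.6,161.3),"eye":(336.4,175.2)}.items(): print(k,atx("scene",p,.591))
E
```

```text
clock: 1.9
tool_pos: [0.3057, -0.3785, 0.2667]
ee_rot: [0.989, 0.148, 0.0, 0.0]
wrist_force: [0.4, -0.2, 0.5]
opening: 0.0577
finger_force: 0.0
clock: 2.4
tool_pos: [0.4493, -0.2323, 0.3143]
ee_rot: [0.989, 0.148, 0.0, 0.0]
wrist_force: [1.3, -0.7, -0.1]
opening: 0.0173
finger_force: 0.0
clock: 2.9
tool_pos: [0.5928, -0.0863, 0.3616]
ee_rot: [0.989, 0.148, 0.0, 0.0]
wrist_force: [0.9, 0.4, 0.1]
opening: 0.0005
finger_force: 0.0
pivot [0.591  0.1589 0.2102]
grip [ 0.591  -0.0926  0.2989]
fork [0.591  0.0539 0.2579]
eye [0.591  0.0598 0.209 ]
```

```bash

python3 -m handwheel '{"xyz":[[0,0,0.025],[0,0,0.02],[0,0,0.01],[0,0,0.01],[0,0,0.01]],"roll":[0,0,0,0,0]}'
python3 -m handwheel '{"xyz":[[0,0,0.01],[0,0,0.01],[0,0,0.01],[0,0,0.006],[0,0,0]],"roll":[0,0,0,0,0]}'
python3 - <<'E'
from h import *
im=save("scene","s1.png");c=im[110:230,260:420];cv2.imwrite("pics/s1c.png",cv2.resize(c,(800,600),interpolation=cv2.INTER_CUBIC)[:,:,::-1])
def atx(n,px,x):
    o,v=ray(n,px);return o+v*(x-o[0])/v[0]
for t in("pivot","grip_mid","fork_slots","eye_hole"):
    print(t,[(np.round(r["at"],1).tolist(),round(r["p"],2),atx("scene",r["at"],.591)) for r in tip_of("scene",t)][:2])
im=save("wrist","w1.png")
for t in("fork_slots","eye_hole","grip_mid"): print(t,tip_of("wrist",t)[:1])
E
```

```text
clock: 3.4
tool_pos: [0.592, -0.0883, 0.2865]
ee_rot: [0.989, 0.148, 0.001, 0.001]
wrist_force: [1.0, -0.3, 2.6]
opening: 0.0005
finger_force: 1.0
clock: 3.9
tool_pos: [0.5912, -0.0874, 0.2488]
ee_rot: [0.989, 0.148, -0.001, -0.001]
wrist_force: [-0.6, 0.4, 0.7]
opening: 0.0003
finger_force: 0.0
pivot [([353.7, 159.5], 0.74, array([0.591 , 0.1566, 0.203 ]))]
grip_mid [([301.5, 201.7], 0.73, array([ 0.591 , -0.1049,  0.235 ])), ([211.8, 310.7], 0.58, array([ 0.591 , -0.4254,  0.1826]))]
fork_slots [([336.7, 171.6], 0.75, array([0.591 , 0.061 , 0.2202]))]
eye_hole [([338.7, 179.5], 0.56, array([0.591 , 0.0731, 0.1859]))]
fork_slots [{'at': [115.3, 161.4], 'p': 0.75}]
eye_hole []
grip_mid [{'at': [336.5, 236.7], 'p': 0.68}]
```

View pics/s1c.png

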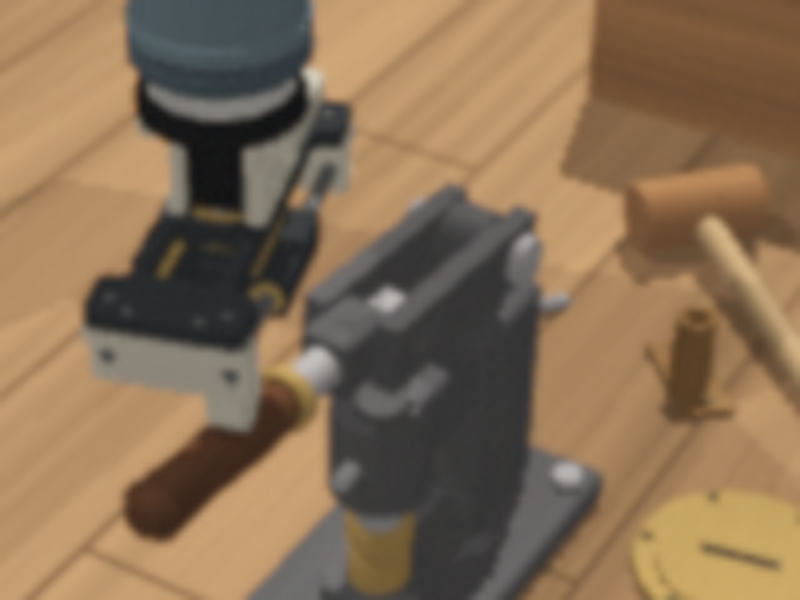

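The scene crop shows the handle partly down. The pale top of the ram's eye shows between the cheeks at about (385,300) in the crop, roughly level with the cheek tops. I'll check with the wrist view.

```bash
python3 - <<'E'
from h import *
im=cv2.imread("pics/w1.png");cv2.imwrite("pics/w1c.png",cv2.resize(im[60:285,0:300],(800,600),interpolation=cv2.INTER_CUBIC))
c=camera_params("wrist");print(c["intrinsics"],c["distortion"],c["position"])
E
```

```text
[[302.4116   0.     320.1599]
 [  0.     302.4116 194.7102]
 [  0.       0.       1.    ]] [-0.0541  0.      0.      0.      0.    ] [ 0.6551 -0.069   0.4163]
```

View pics/w1c.png

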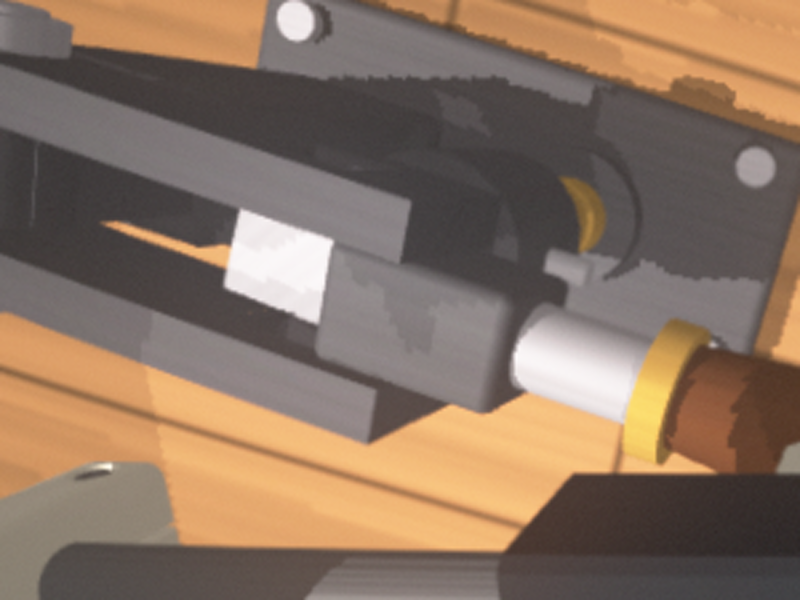

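Wrist crop: the eye's bright top is at about (280,265), partly hidden by a cheek. I'll move so the camera looks along the handle's plane.

```bash

python3 -m handwheel '{"xyz":[[0,0,-0.03],[0.008,-0.026,0],[0.008,-0.026,0],[0,0,0],[0,0,0]],"roll":[0,-8.5,-8.5,-8.5,-8.5]}'
python3 -m handwheel '{"xyz":[[0,0,0],[0,0,0],[0,0,0],[0,0,0],[0,0,0]],"roll":[-8.5,-8.5,-8.5,-8.5,-5]}'
python3 - <<'E'
from h import *
im=save("wrist","w2.png");c=camera_params("wrist");print(c["position"],c["attitude"])
for t in("fork_slots","eye_hole","pivot","grip_mid"): print(t,tip_of("wrist",t)[:1])
cv2.imwrite("pics/w2c.png",cv2.resize(im[:,:,::-1],(800,500),interpolation=cv2.INTER_CUBIC))
E
```

```text
clock: 4.85
tool_pos: [0.5878, -0.0326, 0.2805]
ee_rot: [0.901, 0.434, 0.0, 0.0]
wrist_force: [0.5, -0.3, 0.6]
opening: 0.0007
finger_force: 0.0
clock: 5.35
tool_pos: [0.5878, -0.0336, 0.2803]
ee_rot: [0.705, 0.709, 0.0, 0.0]
wrist_force: [-0.1, -0.7, 0.3]
opening: 0.0003
finger_force: 0.0
[0.5865 0.0324 0.4462] [0.9925 0.0035 0.0006 0.1223]
fork_slots []
eye_hole [{'at': [321.5, 91.8], 'p': 0.59}]
pivot []
grip_mid []
```

View pics/w2c.png

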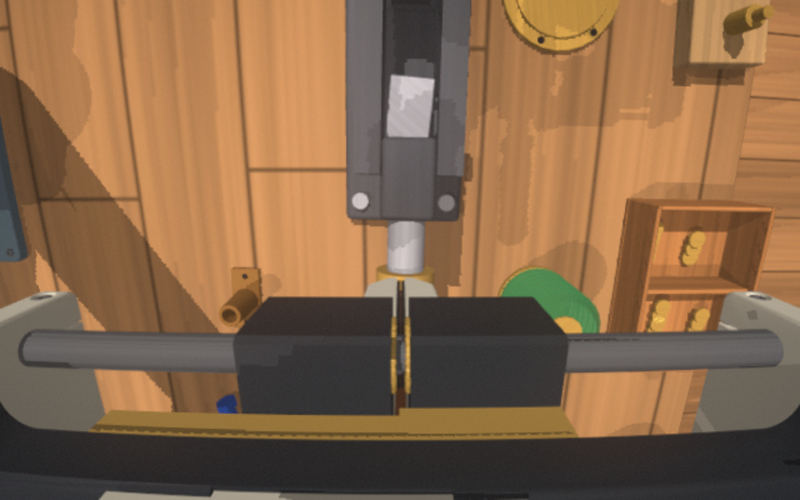

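```bash
python3 - <<'E'
import cv2
im=cv2.imread("pics/w2.png");c=im[40:190,255:395];cv2.imwrite("pics/w2z.png",cv2.resize(c,(560,600),interpolation=cv2.INTER_CUBIC))
E
```

```text
(no output)
```

View pics/w2z.png

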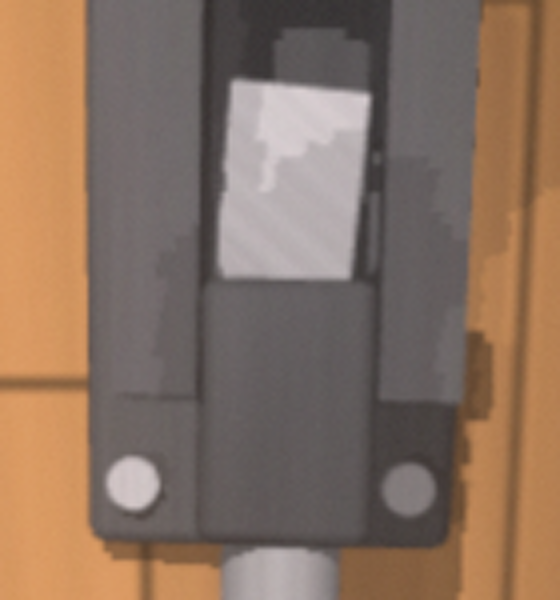

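Zoomed wrist crop: the eye's top has corners at about (232,80) and (370,93), turned about 5°. Its smaller scale suggests it sits below the cheek tops. I'll triangulate by shifting the camera along the handle.

```bash
cat > trk.py <<'E'
from h import *
import pickle
def snap(f):
    cp=camera_params("wrist");im=camera("wrist");pickle.dump((cp,im),open(f,"wb"))
E
python3 -c "
from trk import *
snap('a.pkl')"
python3 -m handwheel '{"xyz":[[0.01,0,0],[0.01,0,0],[0,0,0]],"roll":[0,0,0]}'
python3 -c "
from trk import *
snap('b.pkl')"
python3 -m handwheel '{"xyz":[[0.01,0,0],[0.01,0,0],[0,0,0]],"roll":[0,0,0]}'
python3 - <<'E'
from trk import *
snap('c.pkl')
F=[pickle.load(open(f+'.pkl','rb')) for f in'abc']
names=["eyeTL","eyeTR","scrL","scrR","endL","endR"]
z=np.array([(232,80),(370,93),(133,483),(409,489),(92,540),(448,543)],float)
p=(z/4+[255,40]).astype(np.float32)[:,None]
g=[cv2.cvtColor(im,cv2.COLOR_RGB2GRAY) for _,im in F]
P=[p]
for i in(1,2):
    q=P[-1]+np.float32([0,32]);q,s,e=cv2.calcOpticalFlowPyrLK(g[i-1],g[i],P[-1],q.copy(),winSize=(13,13),maxLevel=1,flags=cv2.OPTFLOW_USE_INITIAL_FLOW);print(s.ravel(),e.ravel());P.append(q)
for cp,_ in F: print(cp["position"])
for k,n in enumerate(names):
    x,e=tri([ray("wrist",P[i][k,0],F[i][0]) for i in range(3)]);print(n,x,np.array(e),[P[i][k,0].round(1) for i in range(3)])
E
```

```text
clock: 5.95
tool_pos: [0.5877, -0.0118, 0.2803]
ee_rot: [0.706, 0.708, 0.0, -0.0]
wrist_force: [0.1, -0.1, 0.1]
opening: 0.0003
finger_force: 0.0
clock: 6.3
tool_pos: [0.5877, 0.0079, 0.2802]
ee_rot: [0.706, 0.708, 0.0, -0.0]
wrist_force: [-0.1, -0.6, -0.5]
opening: 0.0005
finger_force: 0.0
[1 1 1 1 1 1] [ 4.2933  8.3071 24.2955 21.6024  2.2123  1.7269]
[1 1 1 1 1 1] [ 3.3789  3.1577 50.6226  7.4567  2.1956  5.6185]
[0.5872 0.0323 0.4461]
[0.5868 0.054  0.4462]
[0.5868 0.0738 0.4462]
eyeTL [0.5824 0.0723 0.2239] [0.     0.0001 0.0001] [array([313.,  60.], dtype=float32), array([313.7,  93. ], dtype=float32), array([314.1, 121.6], dtype=float32)]
eyeTR [0.606  0.07   0.2247] [0.0001 0.0001 0.0001] [array([347.5,  63.2], dtype=float32), array([347.4,  96.4], dtype=float32), array([346.8, 124.9], dtype=float32)]
scrL [0.5844 0.0512 0.4381] [0.0199 0.0026 0.0202] [array([288.2, 160.8], dtype=float32), array([323.9, 217.4], dtype=float32), array([122.2, 207.1], dtype=float32)]
scrR [0.6103 0.0089 0.2811] [0.0028 0.0023 0.0019] [array([357.2, 162.2], dtype=float32), array([364. , 204.7], dtype=float32), array([362.7, 231.9], dtype=float32)]
endL [ 0.5254 -0.0469  0.0094] [0.0001 0.0002 0.0001] [array([278., 175.], dtype=float32), array([278.8, 189.4], dtype=float32), array([279. , 202.3], dtype=float32)]
endR [ 0.6548 -0.0476  0.0146] [0.0003 0.0005 0.0002] [array([367. , 175.8], dtype=float32), array([366. , 190.9], dtype=float32), array([366. , 203.6], dtype=float32)]
```

```bash

python3 -m handwheel '{"xyz":[[-0.045,0,0],[-0.05,0,0],[0,0,0.015],[0,0,0.012],[0,0,0.01]],"roll":[0,0,0,0,0]}'
python3 -m handwheel '{"xyz":[[0,0,0.01],[0,0,0.01],[0,0,0.01],[0,0,0.01],[0,0,0.004]],"roll":[0,0,0,0,0]}'
python3 -m handwheel '{"xyz":[[0,0,0],[0,0,0]],"roll":[0,0]}'
```

```text
clock: 6.85
tool_pos: [0.5877, -0.0887, 0.2423]
ee_rot: [0.707, 0.707, -0.0, -0.0]
wrist_force: [0.1, -1.2, 3.1]
opening: 0.0003
finger_force: 1.0
clock: 7.35
tool_pos: [0.5878, -0.0878, 0.1979]
ee_rot: [0.707, 0.708, 0.0, -0.001]
wrist_force: [0.9, 1.7, 3.7]
opening: 0.0003
finger_force: 1.1
clock: 7.55
tool_pos: [0.5877, -0.0884, 0.1989]
ee_rot: [0.707, 0.708, -0.0, -0.0]
wrist_force: [0.6, 0.6, -0.6]
opening: 0.0005
finger_force: 0.0
```

```bash

python3 -m handwheel '{"xyz":[[0,0,-0.04],[0.02,0,-0.041],[0.035,0,0],[0,0,0],[0,0,0]],"roll":[0,0,0,0,0]}'
python3 -c "
from trk import *
snap('a.pkl')"
python3 -m handwheel '{"xyz":[[0.01,0,0],[0.01,0,0],[0,0,0]],"roll":[0,0,0]}'
python3 -c "
from trk import *
snap('b.pkl')"
python3 -m handwheel '{"xyz":[[0.01,0,0],[0.01,0,0],[0,0,0]],"roll":[0,0,0]}'
python3 - <<'E'
from trk import *
snap('c.pkl')
_,im=pickle.load(open('a.pkl','rb'))
c=im[40:190,255:395];cv2.imwrite("pics/w3z.png",cv2.resize(c,(560,600),interpolation=cv2.INTER_CUBIC)[:,:,::-1])
E
```

```text
clock: 8.05
tool_pos: [0.5876, -0.0331, 0.2803]
ee_rot: [0.706, 0.708, -0.0, 0.0]
wrist_force: [0.2, 0.3, -0.4]
opening: 0.0005
finger_force: 0.0
clock: 8.4
tool_pos: [0.5876, -0.0125, 0.2798]
ee_rot: [0.706, 0.708, -0.0, -0.001]
wrist_force: [-0.8, 1.0, 0.5]
opening: 0.0004
finger_force: 0.0
clock: 8.75
tool_pos: [0.5877, 0.0079, 0.2802]
ee_rot: [0.706, 0.708, 0.0, -0.0]
wrist_force: [0.1, 0.4, 0.2]
opening: 0.0003
finger_force: 0.0
```

View pics/w3z.png

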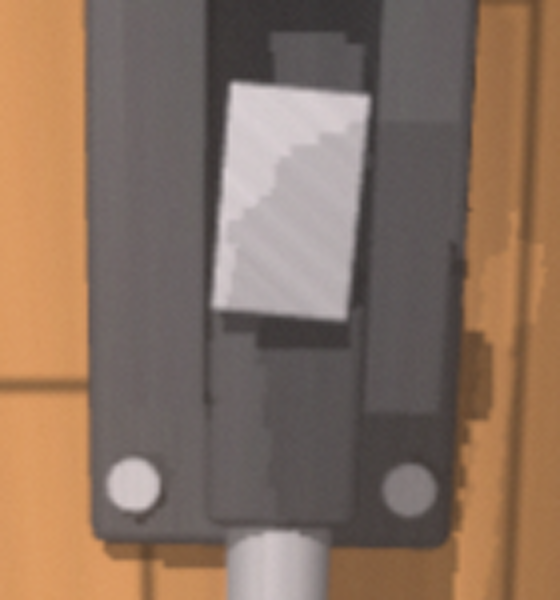

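The handle is now down. The eye's top is fully visible, with corners at (232,83), (370,96), (347,321) and (213,309) in the crop. The right cheek ends at about (363..438,412). Next I triangulate these.

```bash
python3 - <<'E'
from trk import *
F=[pickle.load(open(f+'.pkl','rb')) for f in'abc']
names=["eyeTL","eyeTR","eyeBR","eyeBL","chkI","chkO","hub"]
z=np.array([(232,83),(370,96),(347,321),(213,309),(363,410),(438,413),(352,522)],float)
p=(z/4+[255,40]).astype(np.float32)[:,None]
g=[cv2.cvtColor(im,cv2.COLOR_RGB2GRAY) for _,im in F]
cv2.cornerSubPix(g[0],p,(3,3),(-1,-1),(3,30,.01));print(((p[:,0]-[255,40])*4).round(0).tolist())
P=[p]
for i in(1,2):
    q=P[-1]+np.float32([0,30]);q,s,e=cv2.calcOpticalFlowPyrLK(g[i-1],g[i],P[-1],q.copy(),winSize=(11,11),maxLevel=1,flags=cv2.OPTFLOW_USE_INITIAL_FLOW);print(s.ravel(),e.ravel());P.append(q)
for k,n in enumerate(names):
    x,e=tri([ray("wrist",P[i][k,0],F[i][0]) for i in range(3)]);print(n,x,np.array(e))
E
```

```text
Traceback (most recent call last):
cv2.error: OpenCV(4.12.0) :-1: error: (-5:Bad argument) in function 'cornerSubPix'
> Overload resolution failed:
>  - Layout of the output array corners is incompatible with cv::Mat
>  - Expected Ptr<cv::UMat> for argument 'corners'
```

```bash
python3 - <<'E'
from trk import *
F=[pickle.load(open(f+'.pkl','rb')) for f in'abc']
names=["eyeTL","eyeTR","eyeBR","eyeBL","chkI","chkO","hub"]
z=np.array([(232,83),(370,96),(347,321),(213,309),(363,410),(438,413),(352,522)],float)
p=np.ascontiguousarray((z/4+[255,40]).astype(np.float32)[:,None])
g=[cv2.cvtColor(im,cv2.COLOR_RGB2GRAY) for _,im in F]
P=[p]
for i in(1,2):
    q=P[-1]+np.float32([0,30]);q,s,e=cv2.calcOpticalFlowPyrLK(g[i-1],g[i],P[-1],q.copy(),winSize=(11,11),maxLevel=1,flags=cv2.OPTFLOW_USE_INITIAL_FLOW);print(s.ravel(),e.ravel());P.append(q)
for k,n in enumerate(names):
    x,e=tri([ray("wrist",P[i][k,0],F[i][0]) for i in range(3)]);print(n,x,np.array(e))
E
```

```text
[1 1 1 1 1 1 1] [ 7.2983 10.0155  2.8807  2.4569  6.0346  8.8967  5.0258]
[1 1 1 1 1 1 1] [ 3.7255  2.1255  6.0839  2.3915 22.7851 27.0067 25.6436]
eyeTL [0.5818 0.0721 0.225 ] [0.0001 0.0001 0.0001]
eyeTR [0.6053 0.07   0.2252] [0.0002 0.0001 0.0001]
eyeBR [0.6022 0.0322 0.2239] [0. 0. 0.]
eyeBL [0.5782 0.0343 0.224 ] [0. 0. 0.]
chkI [0.5987 0.0259 0.3239] [0.0027 0.0031 0.0029]
chkO [0.6066 0.0213 0.2869] [0.0034 0.0033 0.0064]
hub [0.6012 0.0138 0.2933] [0.0069 0.0073 0.0036]
```

Eye top z ≈ 0.2245, so the hole is at z ≈ 0.2025, centred at (0.592, 0.052). The handle's fork is at about 0.2023, which lines up. Now to the pin.

```bash

python3 -m handwheel '{"xyz":[[-0.04,-0.012,0],[-0.04,-0.012,0],[-0.04,-0.012,0],[-0.04,-0.012,0],[-0.04,-0.012,0.015]],"roll":[0,0,0,0,0]}' 1
python3 -m handwheel '{"xyz":[[-0.04,-0.012,0.015],[-0.04,-0.012,0.015],[-0.04,-0.012,0.015],[-0.04,-0.012,0.015],[0,0,0]],"roll":[0,0,0,0,8.17]}'
python3 -m handwheel '{"xyz":[[0,0,0],[0,0,0],[0,0,0],[0,0,0],[0,0,0]],"roll":[8.17,8.17,8.17,8.17,8.17]}'
python3 -m handwheel '{"xyz":[[0,0,0],[0,0,0],[0,0,0],[0,0,0],[0,0,0]],"roll":[8.17,8.17,8.17,8.17,8.17]}'
python3 -m handwheel '{"xyz":[[0,0,0],[0,0,0],[0,0,0],[0,0,0],[0,0,0]],"roll":[8.17,8.17,8.17,8.17,8.17]}'
python3 -m handwheel '{"xyz":[[0,0,0],[0,0,0]],"roll":[0,0]}'
cat > pin.py <<'E'
from h import *
cp=camera_params("wrist");im=camera("wrist")
for t in("pin","pin_middle"):
    for r in tip_of("wrist",t)[:3]: print(t,np.round(r["at"],1),round(r["p"],2),atz("wrist",r["at"],.011,cp))
for r in cut_out("wrist","pin")[:3]:
    ys,xs=np.nonzero(r["pixels"]);P=np.array([atz("wrist",(x,y),.011,cp)[:2] for x,y in zip(xs,ys)])
    c=P.mean(0);w,V=np.linalg.eigh(np.cov(P.T));v=V[:,1]*np.sign(V[0,1]);d=(P-c)@v
    s=(P-c)@np.array([-v[1],v[0]]);mid=(d>-20e-3)&(d<25e-3)
    a=np.polyfit(d[mid],s[mid],1)
    print("mask",round(r["p"],2),len(xs),"c",c,"yaw",np.degrees(np.arctan2(v[1],v[0])),"corr",np.degrees(a[0]),a[1],"ends",c+v*d.min(),c+v*d.max(),np.ptp(d),np.ptp(s[mid]))
E
python3 pin.py
python3 - <<'E'
from h import *
im=save("wrist","w4.png")
E
```

```text
clock: 9.3
tool_pos: [0.5284, -0.1959, 0.2672]
ee_rot: [0.707, 0.708, 0.0, 0.002]
wrist_force: [1.0, 0.3, 0.7]
opening: 0.036
finger_force: 0.0
clock: 9.8
tool_pos: [0.4773, -0.3582, 0.2024]
ee_rot: [0.757, 0.653, -0.001, -0.001]
wrist_force: [-0.1, 0.1, -0.1]
opening: 0.0756
finger_force: 0.0
clock: 10.3
tool_pos: [0.4801, -0.354, 0.2052]
ee_rot: [0.938, 0.348, -0.0, 0.0]
wrist_force: [0.1, -0.5, -0.4]
opening: 0.093
finger_force: 0.0
clock: 10.8
tool_pos: [0.4801, -0.3539, 0.2051]
ee_rot: [1.0, -0.001, -0.0, 0.0]
wrist_force: [0.1, -0.5, 0.4]
opening: 0.0933
finger_force: 0.0
clock: 11.3
tool_pos: [0.4801, -0.3539, 0.2052]
ee_rot: [0.937, -0.35, -0.0, 0.0]
wrist_force: [0.2, -0.3, -0.4]
opening: 0.093
finger_force: 0.0
clock: 11.5
tool_pos: [0.4801, -0.3539, 0.2052]
ee_rot: [0.938, -0.346, 0.0, 0.0]
wrist_force: [0.2, -0.6, -0.1]
opening: 0.0931
finger_force: 0.0
pin [353.4 271.4] 0.95 [ 0.3544 -0.3052  0.011 ]
pin [321.2 201.1] 0.88 [ 0.4549 -0.3353  0.011 ]
pin [403.5 183.1] 0.77 [ 0.4069 -0.4264  0.011 ]
pin_middle [240.4 225.8] 0.92 [ 0.4967 -0.2365  0.011 ]
pin_middle [318.7 178.1] 0.79 [ 0.4788 -0.3517  0.011 ]
pin_middle [253.7  84.7] 0.72 [ 0.6088 -0.366   0.011 ]
mask 0.85 1067 c [ 0.4777 -0.3527] yaw -40.984109176699576 corr 0.3915182719708293 -1.2563216036405187e-05 ends [ 0.4454 -0.3247] [ 0.5158 -0.3858] 0.09323931275531407 0.015966188657497937
mask 0.79 674 c [ 0.3643 -0.3499] yaw -76.68662116134111 corr 1.795307491112304 -0.00031215854651503184 ends [ 0.3552 -0.311 ] [ 0.3725 -0.3843] 0.075339109142323 0.018828025313868117
mask 0.62 864 c [ 0.5016 -0.2345] yaw 9.031456076262925 corr 1.0304328283193425 -0.000853177648749848 ends [ 0.4596 -0.2412] [ 0.5497 -0.2269] 0.0912162333259906 0.017301921698874904
```

View pics/w4.png

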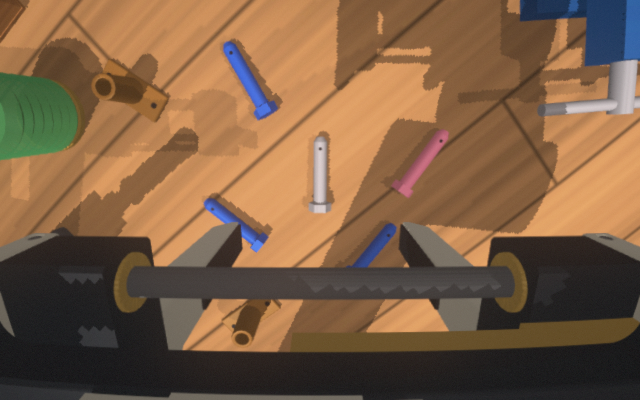

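The stout pin is the grey one at (320,175), origin ≈ (0.454,-0.3325), yaw ≈ -40.7°. The look-alikes beside it are blue and pink. Descending to grip the shank near the head.

```bash

python3 -m handwheel '{"xyz":[[-0.0232,0.0007,0.03],[0,0,0.04],[0,0,0.04],[0,0,0.04],[0,0,0.025]],"roll":[0,0,0,0,0]}' 0.6
python3 -m handwheel '{"xyz":[[0,0,0.015],[0,0,0.008],[0,0,0.004],[0,0,0],[0,0,0]],"roll":[0,0,0,0,0]}'
python3 -m handwheel '{"xyz":[[0,0,0],[0,0,0],[0,0,0],[0,0,0],[0,0,0]],"roll":[0,0,0,0,0]}' 0
python3 -m handwheel '{"xyz":[[0,0,0],[0,0,-0.01],[0,0,-0.02],[0,0,-0.02],[0,0,0]],"roll":[0,0,0,0,0]}'
```

```text
clock: 12.25
tool_pos: [0.4609, -0.3379, 0.0274]
ee_rot: [0.938, -0.347, -0.001, -0.001]
wrist_force: [0.4, -0.6, -0.4]
opening: 0.0582
finger_force: 0.0
clock: 12.75
tool_pos: [0.4627, -0.3398, 0.0041]
ee_rot: [0.938, -0.347, 0.001, 0.0]
wrist_force: [0.4, 0.1, 0.6]
opening: 0.0561
finger_force: 0.0
clock: 13.25
tool_pos: [0.4621, -0.3392, 0.0032]
ee_rot: [0.938, -0.347, 0.0, 0.0]
wrist_force: [0.6, -0.3, 0.2]
opening: 0.0207
finger_force: 0.1
clock: 13.75
tool_pos: [0.4636, -0.3407, 0.0562]
ee_rot: [0.938, -0.347, 0.002, 0.001]
wrist_force: [0.5, -0.0, -0.9]
opening: 0.015
finger_force: 30.2
```

```bash

python3 -m handwheel '{"xyz":[[0,0,-0.02],[0,0,-0.02],[0,0,-0.01],[0,0,0],[0,0,0]],"roll":[-8.1,-8.1,-8.1,-8.1,-8.1]}'
python3 -m handwheel '{"xyz":[[0,-0.03,0],[0,-0.04,0],[0,-0.04,0],[0,-0.04,0],[0,-0.04,0]],"roll":[0,0,0,0,0]}'
python3 -m handwheel '{"xyz":[[0,-0.04,0],[0,-0.04,0],[0,-0.03,0],[0,-0.01,0],[0,0,0]],"roll":[0,0,0,0,0]}'
python3 -m handwheel '{"xyz":[[0,0,0]],"roll":[0]}'
python3 - <<'E'
from h import *
s=readout.read_state();p=s["tool_pos"];q=R.from_quat(s["ee_rot"]).as_euler("xyz",degrees=True);print(p,q)
cp=camera_params("wrist");im=camera("wrist")
def atzz(px,z): return atz("wrist",px,z,cp)
for r in tip_of("wrist","pin")[:2]: print("origin",r["p"],r["at"],atzz(r["at"],p[2]+.008)-p)
for r in cut_out("wrist","pin")[:2]:
    ys,xs=np.nonzero(r["pixels"]);P=np.array([atzz((x,y),p[2]+.0065)[:2] for x,y in zip(xs,ys)])
    print("mask",r["p"],len(xs),P.min(0)-p[:2],P.max(0)-p[:2])
    for a,b in((.02,.03),(.03,.04),(.04,.05),(.05,.06)):
        m=(P[:,0]-p[0]>a)&(P[:,0]-p[0]<b)
        if m.sum(): print(a,(P[m,1].min()-p[1])*1e3,(P[m,1].max()-p[1])*1e3)
cv2.imwrite("pics/w5c.png",cv2.resize(im[60:300,180:500],(800,600))[:,:,::-1])
E
```

```text
clock: 14.25
tool_pos: [0.462, -0.339, 0.1029]
ee_rot: [1.0, 0.002, -0.0, -0.0]
wrist_force: [-0.2, 0.3, -2.6]
opening: 0.0155
finger_force: 30.2
clock: 14.75
tool_pos: [0.4619, -0.1475, 0.1024]
ee_rot: [1.0, -0.002, -0.0, -0.0]
wrist_force: [0.5, 0.5, -1.1]
opening: 0.0151
finger_force: 30.3
clock: 15.25
tool_pos: [0.4626, -0.0281, 0.1028]
ee_rot: [1.0, -0.0, -0.0, -0.0]
wrist_force: [-0.2, -0.8, -1.5]
opening: 0.0151
finger_force: 30.2
clock: 15.35
tool_pos: [0.4632, -0.0299, 0.103]
ee_rot: [1.0, -0.001, 0.0, 0.0]
wrist_force: [-0.4, -0.2, -1.7]
opening: 0.0152
finger_force: 30.2
[ 0.4632 -0.0299  0.103 ] [179.964   -0.0017  -0.1373]
origin 0.95 [550.3, 187.0] [ 0.0305 -0.1283  0.008 ]
origin 0.86 [321.6, 258.8] [-0.011  -0.0016  0.008 ]
mask 0.69 4504 [-0.0163 -0.0092] [0.0694 0.0076]
0.02 -9.023772305946178 7.422347969213081
0.03 -8.952867465985697 6.618943209872011
0.04 -8.87909801482245 6.9393455467486875
0.05 -8.810788439485622 6.931032523136545
mask 0.59 2370 [ 0.0214 -0.1411] [ 0.0784 -0.1147]
0.02 -141.0842124363588 -120.63571685997984
0.03 -139.06980467581076 -121.62473229101265
0.04 -133.48388598479798 -120.10542422448722
0.05 -131.66694552052238 -117.33349386680128
```

View pics/w5c.png

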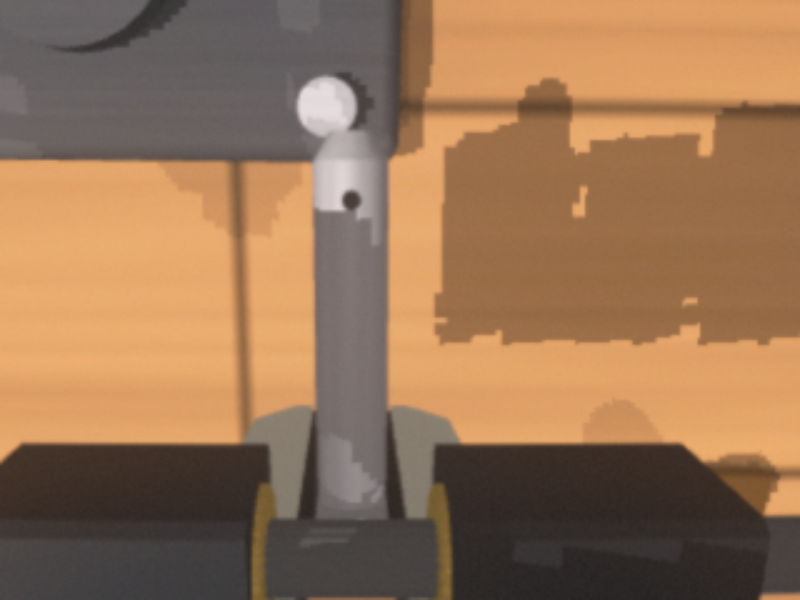

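The pin is held straight, with its nose at crop (350,135) above the foot and close to a foot bolt. I'll shift clear of the bolt and press the nose on the foot to level the pin.

```bash

python3 -m handwheel '{"xyz":[[0.008,-0.035,0],[0,0,0.03],[0,0,0.03],[0,0,0.01],[0,0,0.004]],"roll":[0,0,0,0,0]}'
python3 -m handwheel '{"xyz":[[0,0,0.002],[0,0,0.001],[0,0,0.001],[0,0,0],[0,0,0]],"roll":[0,0,0,0,0]}'
python3 -m handwheel '{"xyz":[[0,0,0.001],[0,0,0.001],[0,0,0.001],[0,0,0],[0,0,0]],"roll":[0,0,0,0,0]}'
```

```text
clock: 16.0
tool_pos: [0.4704, 0.0052, 0.0282]
ee_rot: [1.0, -0.002, -0.001, -0.0]
wrist_force: [-0.1, -0.3, -1.4]
opening: 0.0149
finger_force: 30.3
clock: 16.5
tool_pos: [0.4714, 0.0057, 0.0257]
ee_rot: [1.0, -0.001, 0.001, 0.0]
wrist_force: [-0.0, -0.6, -1.6]
opening: 0.0152
finger_force: 30.3
clock: 17.0
tool_pos: [0.471, 0.0059, 0.0222]
ee_rot: [1.0, -0.001, -0.0, -0.0]
wrist_force: [-1.2, -0.9, 2.1]
opening: 0.015
finger_force: 30.0
```

```bash

python3 -m handwheel '{"xyz":[[0,0,0.0005],[0,0,0]],"roll":[0,0]}'
python3 -m handwheel '{"xyz":[[0,0,0.0005],[0,0,0]],"roll":[0,0]}'
python3 - <<'E'
from h import *
s=readout.read_state();p=s["tool_pos"];print(p,s["ft_torque"],s["wrist_force"])
E
```

```text
clock: 17.2
tool_pos: [0.471, 0.0059, 0.0216]
ee_rot: [1.0, -0.001, -0.0, -0.0]
wrist_force: [-2.3, 0.0, 1.7]
opening: 0.0152
finger_force: 30.0
clock: 17.4
tool_pos: [0.471, 0.0059, 0.0211]
ee_rot: [1.0, -0.001, -0.0, -0.0]
wrist_force: [-1.0, -0.4, 1.5]
opening: 0.0154
finger_force: 30.0
[0.471  0.0059 0.0211] [-0.0036  0.0985 -0.019 ] [-0.9819 -0.4082  1.5178]
```

Slip force is steady and the height matches level. Now lift and approach the slots.

```bash

python3 -m handwheel '{"xyz":[[0,0,-0.005],[-0.03,0,-0.02],[0,-0.02,-0.045],[0,-0.026,-0.045],[0,0,-0.045]],"roll":[0,0,0,0,0]}'
python3 -m handwheel '{"xyz":[[0,0,-0.0132],[0.02,0,0],[0.012,0,0],[0,0,0],[0,0,0]],"roll":[0,0,0,0,0]}'
python3 - <<'E'
from h import *
s=readout.read_state();p=s["tool_pos"];print(p,R.from_quat(s["ee_rot"]).as_euler("xyz",degrees=True))
for n in("wrist","top"):
    cp=camera_params(n);camera(n)
    for t,z in(("fork_slots",.2025),("eye_hole",.2025),("pin_middle",.2025),("pin",.2025)):
        print(n,t,[(round(r["p"],2),atz(n,r["at"],z,cp)[:2]) for r in tip_of(n,t)[:2]])
E
```

```text
clock: 17.9
tool_pos: [0.4401, 0.053, 0.181]
ee_rot: [1.0, -0.001, -0.0, -0.001]
wrist_force: [0.9, -0.2, -1.8]
opening: 0.0154
finger_force: 30.1
clock: 18.4
tool_pos: [0.4723, 0.0509, 0.1916]
ee_rot: [1.0, -0.001, -0.001, -0.0]
wrist_force: [-0.3, -0.1, -1.7]
opening: 0.0153
finger_force: 30.1
[0.4723 0.0509 0.1916] [-179.9811    0.1594   -0.1579]
wrist fork_slots []
wrist eye_hole [(0.62, array([0.5915, 0.0516]))]
wrist pin_middle [(0.91, array([ 0.5217, -0.0784])), (0.79, array([0.4929, 0.0501]))]
wrist pin [(0.95, array([ 0.5074, -0.0775])), (0.84, array([0.4615, 0.0497]))]
top fork_slots [(0.65, array([0.5825, 0.0447]))]
top eye_hole [(0.6, array([0.582 , 0.0512])), (0.29, array([ 0.3993, -0.1331]))]
top pin_middle [(0.67, array([ 0.4831, -0.2073])), (0.42, array([ 0.3617, -0.2916]))]
top pin [(0.54, array([0.5886, 0.05  ])), (0.5, array([ 0.5738, -0.3093]))]
```

```bash

python3 -m handwheel '{"xyz":[[0,-0.0017,-0.0027],[0.008,0,0],[0.008,0,0],[0.006,0,0],[0,0,0]],"roll":[0,0,0,0,0]}'
python3 -m handwheel '{"xyz":[[0.006,0,0],[0.005,0,0],[0,0,0]],"roll":[0,0,0]}'
```

```text
clock: 19.4
tool_pos: [0.4963, 0.0524, 0.1952]
ee_rot: [1.0, -0.001, 0.0, 0.0]
wrist_force: [0.2, 0.1, -1.2]
opening: 0.0152
finger_force: 30.1
clock: 19.7
tool_pos: [0.5069, 0.0524, 0.1953]
ee_rot: [1.0, -0.001, 0.0, 0.0]
wrist_force: [-0.4, 0.6, -1.4]
opening: 0.0149
finger_force: 30.1
```

```bash

python3 -m handwheel '{"xyz":[[0.004,0,0.0008],[0.004,0,0],[0.003,0,0],[0,0,0]],"roll":[0,0,0,0]}'
python3 -m handwheel '{"xyz":[[0.004,0,0],[0.004,0,0],[0.002,0,0],[0,0,0]],"roll":[0,0,0,0]}'
```

```text
clock: 20.1
tool_pos: [0.5178, 0.0527, 0.1947]
ee_rot: [1.0, -0.001, 0.0, -0.0]
wrist_force: [-0.4, 2.9, -0.3]
opening: 0.0154
finger_force: 30.0
clock: 20.5
tool_pos: [0.5279, 0.0525, 0.1946]
ee_rot: [1.0, -0.001, 0.001, -0.0]
wrist_force: [0.6, 2.6, -0.8]
opening: 0.0151
finger_force: 30.0
```

```bash

python3 -m handwheel '{"xyz":[[0.004,-0.0007,0],[0.004,0,0],[0.002,0,0],[0,0,0]],"roll":[0,0,0,0]}'
python3 -m handwheel '{"xyz":[[0.004,0,0],[0.004,0,0],[0.002,0,0],[0,0,0]],"roll":[0,0,0,0]}'
```

```text
clock: 20.9
tool_pos: [0.5378, 0.053, 0.1945]
ee_rot: [1.0, -0.001, 0.0, 0.0]
wrist_force: [0.5, 1.0, -0.3]
opening: 0.0151
finger_force: 30.0
clock: 21.3
tool_pos: [0.5478, 0.0529, 0.1945]
ee_rot: [1.0, -0.001, 0.0, 0.0]
wrist_force: [0.2, 1.1, -0.3]
opening: 0.0151
finger_force: 30.0
```

```bash

python3 -m handwheel '{"xyz":[[0.002,0,0],[0.0015,0,0],[0,0,0]],"roll":[0,0,0]}'
python3 -m handwheel '{"xyz":[[0,0,0],[0,0,0],[0,0,0],[0,0,0]],"roll":[0,0,0,0]}' 0.5
python3 -m handwheel '{"xyz":[[-0.008,0,0],[-0.0085,0,0],[0,0,0],[0,0,0]],"roll":[0,0,0,0]}'
python3 - <<'E'
from h import *
p=readout.read_state()["tool_pos"]
cp=camera_params("wrist");im=camera("wrist");cv2.imwrite("pics/w6.png",im[:,:,::-1])
for r in tip_of("wrist","pin")[:3]: print("origin",r["p"],r["at"],atz("wrist",r["at"],.201,cp)-p)
for r in cut_out("wrist","pin")[:3]:
    ys,xs=np.nonzero(r["pixels"]);P=np.array([atz("wrist",(x,y),.205,cp)[:2] for x,y in zip(xs,ys)]);print(r["p"],len(xs),P.min(0),P.max(0))
E
```

```text
clock: 21.6
tool_pos: [0.5509, 0.053, 0.1945]
ee_rot: [1.0, -0.001, 0.0, 0.0]
wrist_force: [-0.2, 0.7, -1.1]
opening: 0.015
finger_force: 30.0
clock: 22.0
tool_pos: [0.5507, 0.0529, 0.1946]
ee_rot: [1.0, -0.001, 0.0, 0.0]
wrist_force: [-0.5, -0.8, 0.3]
opening: 0.0425
finger_force: 0.0
clock: 22.4
tool_pos: [0.5339, 0.0531, 0.1948]
ee_rot: [1.0, -0.001, 0.0, 0.0]
wrist_force: [-0.2, -0.7, 0.1]
opening: 0.0462
finger_force: 0.0
origin 0.7 [548.2, 228.5] [ 0.0054 -0.1331  0.0062]
origin 0.67 [323.2, 229.5] [ 0.0061 -0.0025  0.0062]
0.84 2227 [0.527  0.0391] [0.6071 0.0656]
0.63 1171 [ 0.535  -0.0858] [ 0.5764 -0.0669]
```

```bash

python3 -m handwheel '{"xyz":[[-0.004,0,0.005],[0,0,0],[0,0,0]],"roll":[0,0,0]}'
python3 -m handwheel '{"xyz":[[0,0,0],[0,0,0],[0,0,0],[0,0,0],[0,0,0]],"roll":[0,0,0,0,0]}' 0
python3 -m handwheel '{"xyz":[[0,0,-0.001],[0,0,-0.001],[0,0,-0.001],[0,0,-0.001],[0,0,0]],"roll":[0,0,0,0,0]}'
```

```text
clock: 22.85
tool_pos: [0.5299, 0.0531, 0.1892]
ee_rot: [1.0, -0.001, -0.0, -0.0]
wrist_force: [-0.2, -0.5, -0.1]
opening: 0.0464
finger_force: 0.0
clock: 23.35
tool_pos: [0.5303, 0.0531, 0.1896]
ee_rot: [1.0, -0.001, 0.0, -0.0]
wrist_force: [0.5, 0.0, 0.1]
opening: 0.0253
finger_force: 30.0
clock: 23.85
tool_pos: [0.5301, 0.053, 0.1936]
ee_rot: [1.0, -0.001, -0.0, 0.0]
wrist_force: [0.5, 0.0, -1.2]
opening: 0.025
finger_force: 30.0
```

```bash

python3 -m handwheel '{"xyz":[[0.002,0,0],[0.002,0,0],[0.002,0,0],[0,0,0]],"roll":[0,0,0,0]}'
python3 -m handwheel '{"xyz":[[0.002,0,0],[0.002,0,0],[0.002,0,0],[0,0,0]],"roll":[0,0,0,0]}'
```

```text
clock: 24.25
tool_pos: [0.5365, 0.053, 0.1935]
ee_rot: [1.0, -0.001, 0.0, -0.0]
wrist_force: [0.9, 0.8, -1.7]
opening: 0.025
finger_force: 30.0
clock: 24.65
tool_pos: [0.5425, 0.053, 0.1935]
ee_rot: [1.0, -0.001, 0.0, -0.0]
wrist_force: [-0.2, -0.3, -0.5]
opening: 0.0251
finger_force: 30.0
```

Sliding freely. About 10 mm remain to home.

```bash

python3 -m handwheel '{"xyz":[[0.002,0,0],[0.002,0,0],[0.002,0,0],[0,0,0]],"roll":[0,0,0,0]}'
python3 -m handwheel '{"xyz":[[0.0015,0,0],[0.0015,0,0],[0,0,0]],"roll":[0,0,0]}'
python3 -m handwheel '{"xyz":[[0.001,0,0],[0,0,0]],"roll":[0,0]}'
```

```text
clock: 25.05
tool_pos: [0.5485, 0.053, 0.1935]
ee_rot: [1.0, -0.001, 0.0, -0.0]
wrist_force: [0.3, -0.6, -1.3]
opening: 0.0255
finger_force: 30.0
clock: 25.35
tool_pos: [0.5514, 0.053, 0.1935]
ee_rot: [1.0, -0.001, 0.0, -0.0]
wrist_force: [1.1, 0.6, -1.4]
opening: 0.0254
finger_force: 30.0
clock: 25.55
tool_pos: [0.5522, 0.053, 0.1935]
ee_rot: [1.0, -0.001, -0.0, -0.0]
wrist_force: [0.0, 0.5, -1.5]
opening: 0.025
finger_force: 30.0
```

```bash

python3 -m handwheel '{"xyz":[[0.001,0,0],[0,0,0]],"roll":[0,0]}'
python3 -m handwheel '{"xyz":[[0.001,0,0],[0,0,0]],"roll":[0,0]}'
python3 -m handwheel '{"xyz":[[0.001,0,0],[0,0,0]],"roll":[0,0]}' | grep -E "tool_pos|force"
```

```text
clock: 25.75
tool_pos: [0.5524, 0.0531, 0.1934]
ee_rot: [1.0, -0.001, -0.001, -0.0]
wrist_force: [-2.7, -0.3, -0.3]
opening: 0.0254
finger_force: 30.0
clock: 25.95
tool_pos: [0.5525, 0.0531, 0.1932]
ee_rot: [1.0, -0.001, -0.002, -0.0]
wrist_force: [-6.2, -0.4, 1.6]
opening: 0.0253
finger_force: 30.0
tool_pos: [0.5526, 0.0532, 0.1931]
wrist_force: [-9.2, 0.4, 2.6]
finger_force: 30.0
```

```bash

python3 -m handwheel '{"xyz":[[0.001,0,0],[0,0,0],[-0.003,0,0],[0,0,0]],"roll":[0,0,0,0]}' | grep -E "tool_pos|force"
python3 -m handwheel '{"xyz":[[0,0,0],[0,0,0],[0,0,0],[0,0,0]],"roll":[0,0,0,0]}' 0.5
python3 -m handwheel '{"xyz":[[-0.02,0,0],[-0.015,0,0],[0,0,0]],"roll":[0,0,0]}' | grep -E "tool_pos|force"
python3 - <<'E'
from h import *
p=readout.read_state()["tool_pos"]
cp=camera_params("wrist");im=camera("wrist")
for r in tip_of("wrist","pin")[:3]: print("origin",r["p"],r["at"],atz("wrist",r["at"],.2025,cp))
cv2.imwrite("pics/w7.png",cv2.resize(im[20:260,160:480],(800,600))[:,:,::-1])
E
```

```text
tool_pos: [0.5524, 0.0532, 0.1933]
wrist_force: [-4.0, 0.2, -0.7]
finger_force: 30.0
clock: 26.95
tool_pos: [0.5535, 0.0531, 0.1937]
ee_rot: [1.0, -0.001, 0.0, -0.0]
wrist_force: [-2.2, 0.9, 0.3]
opening: 0.0459
finger_force: 1.1
tool_pos: [0.5178, 0.0529, 0.194]
wrist_force: [1.0, 0.8, 0.2]
finger_force: 0.0
origin 0.83 [553.0, 216.8] [ 0.531  -0.08    0.2025]
origin 0.71 [317.9, 161.9] [0.5623 0.053  0.2025]
```

View pics/w7.png

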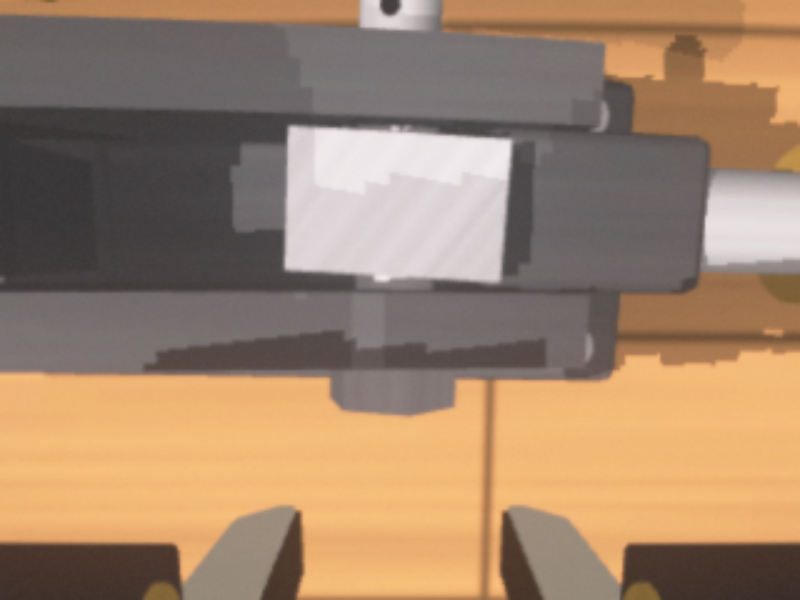

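The picture shows the head at (393,390) up against the fork and the nose with its cotter hole out the far side at (400,10). I'll give it a gentle confirming push from behind with closed fingers.

```bash

python3 -m handwheel '{"xyz":[[0,0,0],[0,0,0],[0,0,0],[0,0,0],[0,0,0]],"roll":[0,0,0,0,0]}' 0 | grep -E "tool_pos|force|opening"
python3 -m handwheel '{"xyz":[[0.015,0,-0.001],[0.006,0,0],[0.003,0,0],[0,0,0]],"roll":[0,0,0,0]}' | grep -E "tool_pos|force|opening"
for i in 1; do python3 -m handwheel '{"xyz":[[0.002,0,0],[0,0,0]],"roll":[0,0]}' | grep -E "tool_pos|wrist_force"; done
python3 -m handwheel '{"xyz":[[0.001,0,0],[0,0,0]],"roll":[0,0]}' | grep -E "tool_pos|wrist_force"
python3 -m handwheel '{"xyz":[[0.001,0,0],[0,0,0]],"roll":[0,0]}' | grep -E "tool_pos|wrist_force"
```

```text
tool_pos: [0.5183, 0.0531, 0.1934]
wrist_force: [1.0, -0.5, 0.7]
opening: 0.0113
finger_force: 0.0
tool_pos: [0.5423, 0.053, 0.1943]
wrist_force: [0.4, 0.5, 0.5]
opening: 0.0005
finger_force: 0.0
tool_pos: [0.5436, 0.0531, 0.1944]
wrist_force: [-1.5, 0.7, 1.4]
tool_pos: [0.5437, 0.053, 0.1943]
wrist_force: [-6.0, -0.5, 1.7]
tool_pos: [0.5437, 0.0529, 0.1942]
wrist_force: [-8.3, -0.8, 3.5]
```

```bash

python3 -m handwheel '{"xyz":[[0.001,0,0],[0.001,0,0],[0.001,0,0],[0,0,0]],"roll":[0,0,0,0]}' | grep -E "tool_pos|wrist_force"
python3 -m handwheel '{"xyz":[[0,0,0],[-0.02,0,0],[-0.04,0,0],[-0.04,0,0],[0,0,0]],"roll":[0,0,0,0,0]}' | grep -E "tool_pos|wrist_force"
python3 - <<'E'
from h import *
cp=camera_params("wrist");im=camera("wrist")
for t in("pin","eye_hole","fork_slots"):
  for r in tip_of("wrist",t)[:2]: print(t,r["p"],r["at"],atz("wrist",r["at"],.2025,cp))
for r in cut_out("wrist","pin")[:3]:
    ys,xs=np.nonzero(r["pixels"]);P=np.array([atz("wrist",(x,y),.205,cp)[:2] for x,y in zip(xs,ys)]);print(r["p"],len(xs),P.min(0),P.max(0))
E
```

```text
tool_pos: [0.5439, 0.0529, 0.1942]
wrist_force: [-17.3, -2.3, 10.1]
tool_pos: [0.4444, 0.054, 0.1941]
wrist_force: [0.9, -0.8, 0.1]
pin 0.86 [564.2, 158.1] [ 0.4911 -0.0789  0.2025]
pin 0.72 [321.9, 15.0] [0.5592 0.0519 0.2025]
fork_slots 0.53 [290.7, 44.6] [0.546  0.067  0.2025]
0.87 1885 [0.5487 0.0402] [0.565  0.0665]
0.73 244 [ 0.4422 -0.1354] [ 0.4516 -0.1175]
0.67 1329 [ 0.4877 -0.0854] [ 0.528  -0.0659]
```

```bash
python3 -c "
from rig import workorder;print(workorder.job_done())"
```

```text
the job is handed in; nothing more can be done
None
```

I lowered the handle until its slots lined up with the ram's eye and pushed the stout pin through fork, eye and fork from the robot's side; its head stopped firmly on the fork under a 17 N push. I handed the job in at about 28 of the 72 s, without moving the slim pin or the other things on the counter; no verdict was returned.

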